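# Hang up the ear defenders, work the sagging bolt and hold the sample cage ajar

## Task

The ear defenders stand in the way of the sample cage's gate: first hang them over the rail by their headband, one cup on each side of the bar, and let go of them. Then unbolt the gate: its barrel bolt sags, so lift the bolt by its red knob until its hooked nose clears the bent lip of the keeper while you draw it back towards the hinge, without wrenching it against the keeper. Swing the gate towards you until its free edge stands about 10 cm open and finish still holding it there, since the hinge spring would shut it; do not disturb the tip box, amber bottle or beaker.

Things in the scene. Friction and masses are not known exactly. Their poses are not given: they have to be found in the camera images.
- headset: Ear defenders (about 0.2 kg) standing on two yellow cups, arch up, 170 mm over the cups, 161 mm tall. Origin: underside, midway between the cups; z up, y from cup to cup (94 mm gap between their cushions, cups 50 mm along x, 75 mm tall), x across the headband. Crown: black pad 26 mm wide (x), 52 mm long (y), from 135 to 161 mm above the origin; grip it across x. Symmetric.
- headset_crown (a point): Middle of the underside of the ear defenders' crown pad, 135 mm above the headset's origin; this face comes to rest on the bar. The underside is a shallow saddle: from here it slopes down 10 mm towards each cup, so it centres itself.
- rail: Fixed steel rail on the bench: a horizontal round bar of 16 mm diameter along its own y axis, 260 mm between two posts (posts 18 mm thick, 165 mm tall, at y = +-130 mm). Origin: on the bench midway between the posts; z up. The bar's axis is 150 mm and its top 158 mm above the bench.
- rail_mid (a point): Point on the bar's axis midway between the posts, 150 mm above the bench.
- leaf: White barred gate of the sample cage, 258 mm wide, 146 mm tall, 14 mm thick. Origin: on the vertical hinge axis at bench height. Its y axis runs from the free edge towards the hinge (the free edge is at y = -258 mm), z up, x points into the cage when the gate is shut; the gate opens towards its -x side. A spring shuts it: it takes about 3 to 5 N at the drawn knob to hold it open.
- gate_hinge (a point): Point on the hinge axis at the height of the gate's top, 146 mm above the bench.
- gate_edge (a point): Top of the gate's free edge, 258 mm from the hinge axis.
- gate (a joint): Opening angle of the gate, rad: 0 shut, grows as it swings away from the cage up to 1.3; 0.39 is 100 mm open at the free edge.
- bolt_draw (a joint): How far the bolt is drawn back towards the hinge (along the leaf's +y), m: 0 shot, 0.06 fully drawn. Friction about 1.2 N. The nose meets the keeper's lip after 6 to 8 mm unless it is lifted; it is wholly past the lip at 0.025 and clear of the keeper at 0.03.
- bolt: Steel barrel bolt (0.14 kg) above the gate's top rail, rod 12 mm thick and 246 mm long. It pivots up and down about its tail, and its free end sags under its own weight. Origin: the pivot at the tail end, on the rod's axis, 178 mm above the bench; its axes are those of the leaf while the bolt sags; the free end points to -y. It can be tipped up by 0.13 rad at most (18 mm at the knob).
- knob (a point): Grip point on the axis of the bolt's upright red knob, 18 mm in diameter, reaching 18 mm above and about 22 mm below this point, where the rod begins; about 200 mm above the bench, 141 mm from the pivot. Lifting it 9 mm brings the nose level with the lip's top, 12 mm clears it well; stop at 18 mm. Free space on both sides along the leaf's x.
- nose (a point): Lower end of the hooked nose under the bolt's free end (8 mm thick, 14 mm deep), 241 mm from the pivot; rises 1.7 times as far as the knob.
- keeper: Brass keeper fixed on the cage post beside the gate's free edge, its base 149 mm above the bench: a lip bent up 13 mm, behind which the bolt's nose hangs, and a 45 mm tall cheek in front of the bolt that keeps the gate shut while the bolt is in. Origin: centre of its base plate, axes as the shut leaf's; the lip stands at y = +27 mm, leaning, about 6 mm thick.
- tip_box: Bystander: blue box with a clear lid, 80 x 120 x 68 mm, loose on the bench. Origin: centre of its underside.
- amber_bottle: Bystander: amber bottle with black cap, 64 mm across, 120 mm tall, loose. Origin: centre of its underside.
- beaker: Bystander: clear beaker, 72 mm across, 90 mm tall, loose. Origin: centre of its underside.
Things that resemble listed ones, but are neither listed nor needed, are in the scene too. Of the things that look like the headset, the middle-sized one is meant.

How it is judged:
By the outcome, as a careful person would: the job done as asked, in the order asked, and still so for the second after the job is handed in, while the arm keeps its last pose, push and grip.
It also fails if it takes over 54 s, if anything falls off the work surface, if the arm or the gripper's body presses on something with over 40 N, if the wrist force passes 120 N, or if a joint passes its speed limit or range.

## Robot

A 6-joint arm with a two-finger parallel gripper is mounted at the origin on the work surface. World frame = base frame: x ahead of the robot, y to its left, z up, the work surface at z = 0. Lengths are in m, angles in degrees, forces in N, time in s.
With the tool pointing down it reaches from about 0.3 to 0.825 m from the base axis. Payload 5.4 kg.
Tool frame: the origin (TCP) lies at the very end of the fingers, on their centre line; the grasp point (between the pads) lies 19 mm behind it (manip.pinch_z is the z of the grasp point in the tool frame, in m); z points along the fingers, y is the direction in which the jaws open and shut (so a half turn about z gives the same grasp; the last joint's range is limited). The gripper opens to 92 mm and grips with 3 to 60 N. Pads are 20 mm wide; open, the fingers measure 128 mm over their backs; the gripper's body (75 mm by 189 mm) begins 69 mm behind the grasp point.
Start: joints at [-84.574, 9.076, 91.501, -0, 79.423, -12.038], TCP at [0.173, -0.548, 0.215] pointing down, gripper open.
Joint ranges: [-166.64, 166.64], [-54.1, 131.32], [10.49, 154.53], [-73.88, 253.88], [9.74, 151.15], [-171.62, 171.62]. Speed limits (degrees/s): [147.25, 147.25, 180, 180, 180, 180].

## Interface

Orientations are given as [roll, pitch, yaw] about the fixed x, y, z axes, in that order (R = Rz(yaw) Ry(pitch) Rx(roll)).
In Python, from plant import manip gives the robot as it stands.
- The arm moves only by the tool jog_arm, never from a script. Its arguments are lists of equal length, an entry for each row: "delta_pos": the shift along the tool's x, y, z in mm, a list of three; "rot": the turn, a rotation vector about the tool's x, y, z in degrees, a list of three. In form: {"delta_pos": [[tx, ty, tz], ...], "rot": [[ax, ay, az], ...]}. A call has 1 to 10 rows; each row is the pose to reach, as a shift and turn from the pose commanded when the call began, along the tool's axes at that moment; what a row does not reach only later rows make up. A row lasts 1/10 s, in which the tool goes at most 50 mm and 8.59 degrees, less where a joint would pass 70% of its speed; a pose out of reach is approached as far as the arm can. A call with a gripper value outside its range is refused whole. "jaw" is the closure, from 0 (fully open) to 1 (shut), set as the call begins (left out, the last holds). The fingers move at their own pace and stop on an object; the grip force is fixed at half the most. Time passes only in rows, so rows that repeat a pose let the fingers close. It gives the time, the measured TCP pose, the force and the opening at its end, in the units of the state.
- manip.state(): the state, without advancing time (a new reading comes with each control period).
- manip.snapshot(name): name is "side" or "top" or "wrist"; returns the picture (400x640x3 uint8, red, green, blue); there is no depth.
- manip.camera_params(name): a dict with "vertical_fov" (degrees; the focal length in pixels is half the picture's height over the tangent of half this angle, whatever the lens; pixels are square), "cx", "cy" (the principal point, pixels), "extrinsics" (4x4, takes a point from world to camera coordinates); the wrist camera has in their place "T_tool_cam" (4x4, takes a point from camera to tool coordinates, whose origin is the TCP and whose axes are the flange's). Camera axes: x right, y down, z forward; pixel columns grow to the right and rows downward; lengths in m; the calibration is good to about 2 mm. A picture is of the moment at which its call begins: read the wrist's pose just before it. camera_params takes no time and is no camera call.
- manip.finish_job(): hands the job in, once; it reports no verdict.
Trained networks look in the newest picture that a camera, given by its name, has taken for a name from the list of things; names that differ only in an ending like _2 or _b are one class to them, and where a whole thing is asked for, a point or a joint stands for the part that bears it (a point fixed in the world has none). Each returns a list of dicts, best first, with "p" (0 to 1); they miss things now and then, are a little off and sometimes report something else, mostly with a low value. They report only what shows in the picture. A call takes as long as a camera call. They do not tell look-alikes from the thing itself.
- manip.look_for(camera, query): "xyz" ([x, y, z] in m, in world coordinates, good to about 4 mm: the middle of the surface that is visible of it).
- manip.outline_of(camera, query): "region" (400x640 bool, what is visible of it).
- manip.tip_of(camera, query): "xyz" ([x, y, z] in m, in world coordinates, good to about 4 mm: a listed point, or the origin of a listed thing).
The state is a dict: "t": time; "q": joint angles; "joint_velocities": joint speeds; "joint_torque": joint torques, N m; "ee_pos": TCP position; "ee_rot": TCP orientation; "ft_force": force on the tool from outside, world axes, zero at the start; "wrist_torque": the same for the moment, N m; "opening": finger opening in m.
Only numpy, scipy, OpenCV 4.12 (cv2) and the standard library are available. Lean on these libraries where they do the work, as an engineer would, in place of code of your own. Each camera call takes 0.05 s, during which the arm holds its last target.

## Working session

There is one attempt and no reset: what is moved stays moved. The work goes in short steps, Python scripts to look and compute and a tool call to move; the robot and the scene stay as the last step left them, time stands still between calls to the robot, and variables do not carry over. Pictures are saved under pics/ and viewed, and the job is handed in when it is done.

Besides the shell and the picture viewer there is one more tool, called after ">>>" by a JSON object that holds its "op" and its "data". jog_arm: Moves the arm, as the interface text tells. Its arguments: {"type":"object","properties":{"delta_pos":{"type":"array","items":{"type":"array","items":{"type":"number"}}},"rot":{"type":"array","items":{"type":"array","items":{"type":"number"}}},"jaw":{"type":"number"}},"required":["delta_pos","rot"]}

```bash
ls; mkdir -p pics; python3 - <<'E'
from plant import manip
import cv2
s=manip.state();print(s)
print(manip.pinch_z)
for n in ['side','top']:
    im=manip.snapshot(n);cv2.imwrite(f'pics/{n}0.png',im[:,:,::-1])
    p=manip.camera_params(n);print(n,p)
E
```

```text
pics
{'t': 0.0, 'q': array([-8.45722907e+01,  9.11299168e+00,  9.15715942e+01, -9.42900350e-04,
        7.94209000e+01, -1.20390477e+01]), 'joint_velocities': array([ 0.0038218 , -0.00538036, -0.0319034 ,  0.03880441, -0.13436451,
       -0.0196275 ]), 'joint_torque': array([-3.23298213e-03, -3.85579991e+01, -3.22106302e+01,  6.99429028e-02,
        3.78761545e-02, -1.35187029e-04]), 'ee_pos': array([ 0.17249141, -0.54787346,  0.21362062]), 'ee_rot': array([-1.79896641e+02, -2.10958601e-02,  1.74669119e+01]), 'ft_force': array([1.18343982, 0.90074822, 0.84366948]), 'wrist_torque': array([ 0.03170455, -0.00567713, -0.0140985 ]), 'opening': 0.09176982775554922}
-0.0187
side {'vertical_fov': 51.14843935271834, 'cx': 323.1748910287182, 'cy': 199.14553934736605, 'extrinsics': array([[-0.77247712, -0.63477205, -0.01853488,  0.31673791],
       [-0.33093497,  0.42729412, -0.841369  ,  0.27569867],
       [ 0.54199737, -0.64380446, -0.5401432 ,  0.88016602],
       [ 0.        ,  0.        ,  0.        ,  1.        ]])}
top {'vertical_fov': 49.78177432366429, 'cx': 325.3205429554981, 'cy': 203.82806244357508, 'extrinsics': array([[ 0.01745892, -0.99983329,  0.00534636, -0.05180894],
       [-0.98990538, -0.01803726, -0.1405774 ,  0.47798967],
       [ 0.14065039, -0.00283807, -0.99005526,  1.31701974],
       [ 0.        ,  0.        ,  0.        ,  1.        ]])}
```

View pics/side0.png

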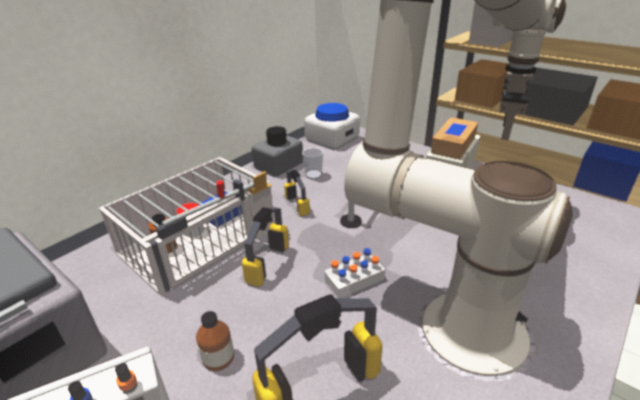

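View pics/top0.png

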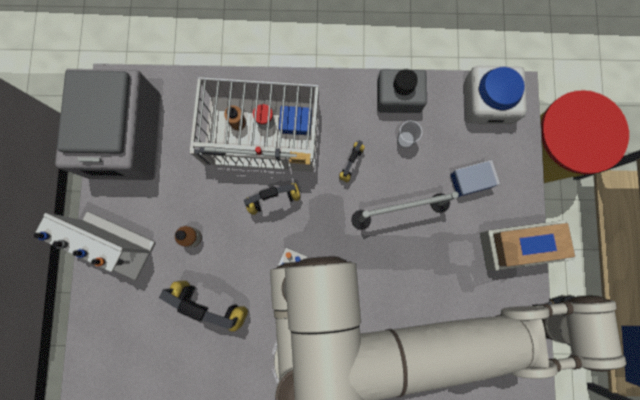

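Three headset look-alikes appear in the top image: large (205,308), middle-sized (272,198) and small (352,160). The middle-sized one at (272,198) stands in front of the gate, so it fits. The rail is at (362,215)–(440,200), the keeper at (300,158) and the red knob at (258,150).

```bash
cat > h.py <<'E'
from plant import manip
import numpy as np, cv2
from scipy.spatial.transform import Rotation as Ro
def K(n):
    p=manip.camera_params(n);f=200/np.tan(np.radians(p['vertical_fov']/2));return f,p['cx'],p['cy'],p
def proj(n,X):
    f,cx,cy,p=K(n);E=p['extrinsics'];c=E[:3,:3]@np.array(X)+E[:3,3];return np.array([cx+f*c[0]/c[2],cy+f*c[1]/c[2]])
def ray_z(n,uv,z):
    f,cx,cy,p=K(n);E=p['extrinsics'];R=E[:3,:3];o=-R.T@E[:3,3];d=R.T@np.array([(uv[0]-cx)/f,(uv[1]-cy)/f,1]);return o+d*(z-o[2])/d[2]
def pose():
    s=manip.state();return np.array(s['ee_pos']),Ro.from_euler('xyz',s['ee_rot'],degrees=True)
def tool(target,rpy=None):
    p,R=pose();d=R.inv().apply(np.array(target)-p)*1000
    r=None if rpy is None else (R.inv()*Ro.from_euler('xyz',rpy,degrees=True)).as_rotvec(degrees=True)
    return np.round(d,1),None if r is None else np.round(r,2)
E
python3 - <<'E'
from h import *
for n in ['side','top']:
    im=manip.snapshot(n)
    for q in ['headset','headset_crown','rail','rail_mid','leaf','gate_hinge','gate_edge','knob','nose','keeper','bolt','tip_box','amber_bottle','beaker']:
        print(n,q,[(np.round(d['xyz'],3).tolist(),round(d['p'],2),np.round(proj(n,d['xyz'])).tolist()) for d in manip.tip_of(n,q)])
im=manip.snapshot('top');cv2.imwrite('pics/topc.png',cv2.resize(im[60:260,180:480,::-1],None,fx=2.6,fy=2.6,interpolation=cv2.INTER_CUBIC))
print(manip.state()['t'])
E
```

```text
side headset [([0.491, 0.124, -0.002], 0.94, [268.0, 265.0]), ([0.616, -0.124, 0.003], 0.86, [297.0, 204.0])]
side headset_crown [([0.166, 0.304, 0.188], 0.9, [318.0, 319.0]), ([0.617, -0.122, 0.1], 0.75, [295.0, 177.0])]
side rail [([0.464, -0.283, -0.0], 0.74, [367.0, 200.0])]
side rail_mid []
side leaf [([0.614, 0.34, -0.002], 0.92, [166.0, 291.0])]
side gate_hinge [([0.611, 0.333, 0.144], 0.95, [155.0, 242.0])]
side gate_edge [([0.6, 0.08, 0.144], 0.88, [245.0, 195.0])]
side knob [([0.601, 0.147, 0.201], 0.71, [221.0, 187.0])]
side nose [([0.598, 0.047, 0.145], 0.57, [256.0, 190.0])]
side keeper [([0.597, 0.038, 0.146], 0.62, [258.0, 188.0])]
side bolt [([0.609, 0.29, 0.183], 0.67, [169.0, 219.0]), ([0.466, -0.286, 0.002], 0.67, [367.0, 199.0])]
side tip_box [([0.613, 0.338, -0.0], 0.34, [167.0, 290.0])]
side amber_bottle [([0.371, 0.38, -0.004], 0.83, [218.0, 358.0])]
side beaker [([0.7, -0.301, 0.002], 0.78, [314.0, 174.0])]
top headset [([0.49, 0.127, -0.001], 0.77, [272.0, 201.0]), ([0.164, 0.305, -0.002], 0.6, [212.0, 304.0]), ([0.598, 0.039, 0.147], 0.24, [298.0, 158.0])]
t
[... 321 characters left out ...]
69.0, 192.0])]
top gate_hinge [([0.612, 0.339, 0.145], 0.63, [196.0, 151.0])]
top gate_edge [([0.597, 0.075, 0.146], 0.64, [286.0, 158.0]), ([0.612, 0.338, 0.144], 0.24, [196.0, 151.0])]
top knob [([0.603, 0.145, 0.196], 0.57, [259.0, 151.0])]
top nose [([0.601, 0.049, 0.145], 0.55, [295.0, 157.0]), ([0.608, 0.292, 0.179], 0.24, [208.0, 150.0]), ([0.566, -0.508, -0.001], 0.23, [469.0, 181.0])]
top keeper [([0.602, 0.038, 0.147], 0.48, [298.0, 156.0])]
top bolt [([0.606, 0.291, 0.18], 0.58, [209.0, 150.0])]
top tip_box [([0.567, -0.509, 0.001], 0.55, [469.0, 181.0])]
top amber_bottle [([0.367, 0.379, 0.001], 0.57, [192.0, 238.0])]
top beaker [([0.705, -0.3, 0.001], 0.65, [405.0, 139.0])]
1.65
```

View pics/topc.png

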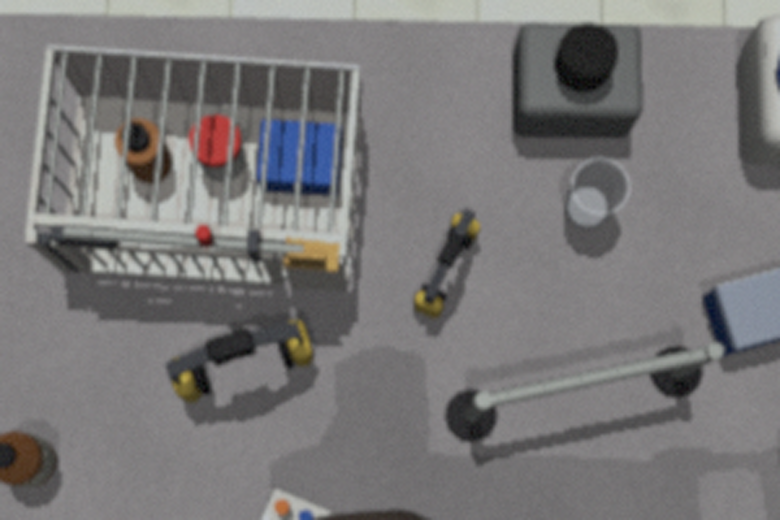

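```bash
python3 - <<'E'
from h import *
o=lambda u,v:(180+u/2.6,60+v/2.6)
a=ray_z('top',o(187,385),.055);b=ray_z('top',o(300,342),.055)
print('cups',a,b,(a+b)/2,np.degrees(np.arctan2(*(b-a)[[1,0]])),np.linalg.norm(a-b))
print('pad',ray_z('top',o(232,346),.155))
c=ray_z('top',o(483,399),.163);d=ray_z('top',o(715,350),.163)
print('rail',c,d,(c+d)/2,np.degrees(np.arctan2(*(d-c)[[1,0]])),np.linalg.norm(c-d))
# refined from masks: min area rect
for q in ['headset','headset_crown']:
    pass
rs=manip.outline_of('top','headset')
for r in rs:
    m=r['region'];ys,xs=np.nonzero(m);print(r['p'],xs.mean(),ys.mean(),m.sum())
    P=np.array([ray_z('top',(x,y),.1)[:2] for x,y in zip(xs[::3],ys[::3])]).astype(np.float32)
    print(cv2.minAreaRect(P))
print(manip.look_for('top','rail'))
p,R=pose();print(R.as_matrix())
E
```

```text
cups [0.45852053 0.18240259 0.055     ] [0.51257698 0.05012488 0.055     ] [0.48554875 0.11626373 0.055     ] -67.77219021495287 0.14289679433865274
pad [0.48974856 0.11791919 0.155     ]
rail [ 0.43510497 -0.15759639  0.163     ] [ 0.49368647 -0.41130351  0.163     ] [ 0.46439572 -0.28444995  0.163     ] -76.99815630484866 0.2603825955005974
0.96 270.8867069486405 195.85045317220545 662
((0.4877827763557434, 0.11799894273281097), (0.059659041464328766, 0.16299691796302795), 18.941068649291992)
0.92 351.3848167539267 161.2460732984293 382
((0.6038256883621216, -0.12149027734994888), (0.03088873252272606, 0.13586536049842834), 66.02114868164062)
0.64 201.56582125603865 306.6280193236715 1656
((0.16498537361621857, 0.3034680187702179), (0.25315380096435547, 0.0859684944152832), 68.95096588134766)
0.51 253.45238095238096 151.73809523809524 336
((0.6300735473632812, 0.17092165350914001), (0.24591083824634552, 0.02647584304213524), 86.56804656982422)
[{'xyz': [0.4625, -0.269, 0.1526], 'p': 0.61}, {'xyz': [0.4922, 0.1248, 0.1345], 'p': 0.24}]
[[ 9.53899685e-01  3.00125627e-01 -7.42141722e-06]
 [ 3.00125627e-01 -9.53899684e-01  1.32212693e-05]
 [-3.11124582e-06 -1.48391221e-05 -1.00000000e+00]]
```

>>> {"op": "jog_arm", "data": {"delta_pos": [[503, -542, -85], [503, -542, -85], [503, -542, -85], [503, -542, -85], [503, -542, -85], [503, -542, -85], [503, -542, -85], [503, -542, -85], [503, -542, -85], [503, -542, -85]], "rot": [[0, 0, -92.5], [0, 0, -92.5], [0, 0, -92.5], [0, 0, -92.5], [0, 0, -92.5], [0, 0, -92.5], [0, 0, -92.5], [0, 0, -92.5], [0, 0, -92.5], [0, 0, -92.5]]}}

```text
t: 2.75
ee_pos: [0.3861, -0.0979, 0.2723]
ee_rot: [179.9, 0.1, 103.7]
ft_force: [0.8, -0.4, 0.1]
opening: 0.0917
```

```bash
python3 - <<'E'
from h import *
print(tool([.475,.12,.30],[180,0,110]))
E
```

```text
(array([190.5, 138.1, -27.7]), array([ 0.06,  0.07, -6.26]))
```

>>> {"op": "jog_arm", "data": {"delta_pos": [[190, 138, -28], [190, 138, -28], [190, 138, -28], [190, 138, -28], [190, 138, -28], [190, 138, -28]], "rot": [[0, 0, -6.3], [0, 0, -6.3], [0, 0, -6.3], [0, 0, -6.3], [0, 0, -6.3], [0, 0, -6.3]]}}

```text
t: 3.35
ee_pos: [0.4766, 0.1206, 0.3002]
ee_rot: [179.9, -0.0, 110.0]
ft_force: [-0.7, -1.2, -0.1]
opening: 0.0917
```

```bash
python3 - <<'E'
from h import *
s=manip.state();print(s['t'],s['ee_pos'],s['ee_rot'],s['q'])
im=manip.snapshot('wrist');cv2.imwrite('pics/w1.png',im[:,:,::-1])
p=manip.camera_params('wrist');print(p)
for q in ['headset_crown','knob','gate_edge','headset']:
    print(q,[(np.round(d['xyz'],4).tolist(),round(d['p'],2)) for d in manip.tip_of('wrist',q)])
E
```

```text
3.35 [0.47658318 0.12062439 0.30016737] [ 1.79923232e+02 -4.64295930e-02  1.10011542e+02] [ 3.98709304e-02 -6.18620274e+00  9.74557104e+01  6.98767217e-02
  8.86741999e+01 -1.99732228e+01]
{'vertical_fov': 61.10183125058677, 'cx': 316.27738107606285, 'cy': 199.21899631422536, 'T_tool_cam': array([[ 1.96859799e-04, -9.54658133e-01, -2.97704234e-01,
         8.52444218e-02],
       [ 9.99999964e-01,  1.33744112e-04,  2.32377911e-04,
        -5.38899437e-04],
       [-1.82025274e-04, -2.97704269e-01,  9.54658125e-01,
        -1.70846160e-01],
       [ 0.00000000e+00,  0.00000000e+00,  0.00000000e+00,
         1.00000000e+00]])}
headset_crown [([0.4931, 0.123, 0.1372], 0.7), ([0.6157, -0.119, 0.1034], 0.67)]
knob [([0.6091, 0.1458, 0.1994], 0.58)]
gate_edge []
headset [([0.616, -0.1227, 0.004], 0.88), ([0.4942, 0.1227, -0.0033], 0.7)]
```

View pics/w1.png

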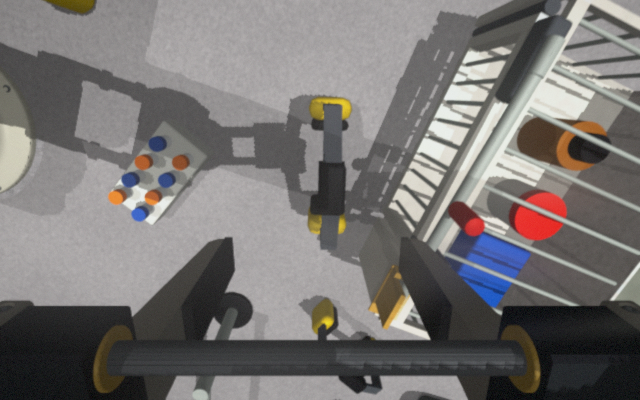

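```bash
cat >> h.py <<'E'
def wray(uv,z,ps=None):
    f,cx,cy,p=K('wrist');T=p['T_tool_cam'];q,R=ps or pose();R=R.as_matrix()
    d=R@T[:3,:3]@np.array([(uv[0]-cx)/f,(uv[1]-cy)/f,1]);o=q+R@T[:3,3];return o+d*(z-o[2])/d[2]
E
python3 - <<'E'
from h import *
im=manip.snapshot('wrist');cv2.imwrite('pics/w1c.png',cv2.resize(im[80:280,250:420,::-1],None,fx=3,fy=3,interpolation=cv2.INTER_CUBIC))
ang=lambda a,b:np.degrees(np.arctan2(*(b-a)[[1,0]]))
for z in [.161]:
  a=wray((319,162),z);b=wray((344,162),z);c=wray((318,212),z);d=wray((344,212),z);print((a+b+c+d)/4,ang((a+b)/2,(c+d)/2))
E
```

```text
[0.48830082 0.12076948 0.161     ] -70.18715656982964
```

View pics/w1c.png

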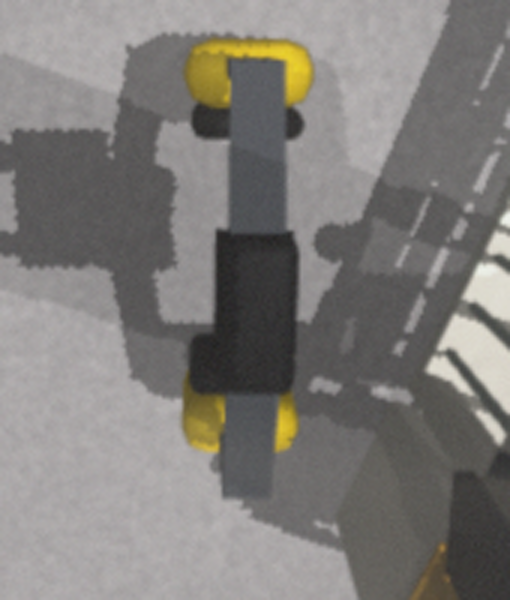

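```bash
python3 - <<'E'
from h import *
ang=lambda a,b:np.degrees(np.arctan2(*(b-a)[[1,0]]))
o=lambda u,v:(250+u/3,80+v/3)
a=wray(o(256.5,232),.161);b=wray(o(252.5,392),.161);print((a+b)/2,ang(a,b),np.linalg.norm(a-b))
a=wray(o(259,58),.085);b=wray(o(246,497),.085);print((a+b)/2,ang(a,b),np.linalg.norm(a-b))
print(wray(o(217,232),.161)-wray(o(296,232),.161))
m=(np.array([.4885,.1195,.0])) 
E
```

```text
[0.49048254 0.12458328 0.161     ] -70.84011401442861 0.052013727986796245
[0.49731671 0.11500519 0.085     ] -71.14663580536015 0.1747701144689663
[-0.02284968 -0.00814206  0.        ]
```

```bash
python3 - <<'E'
from h import *
print(tool([.4905,.1238,.20],[180,0,109]),tool([.4905,.1238,.141],[180,0,109]))
E
```

```text
(array([ 2.4, 16.8, 99.6]), array([-0.01,  0.01,  0.6 ])) (array([  2.4,  16.8, 158.6]), array([-0.01,  0.01,  0.6 ]))
```

>>> {"op": "jog_arm", "data": {"delta_pos": [[2, 17, 40], [2, 17, 80], [2, 17, 120], [2, 17, 140], [2, 17, 159], [2, 17, 159], [2, 17, 159]], "rot": [[0, 0, 0.8], [0, 0, 0.8], [0, 0, 0.8], [0, 0, 0.8], [0, 0, 0.8], [0, 0, 0.8], [0, 0, 0.8]]}}

```text
t: 4.35
ee_pos: [0.4912, 0.124, 0.1412]
ee_rot: [180.0, 0.0, 108.8]
ft_force: [0.8, 0.8, 0.1]
opening: 0.0918
```

```bash
python3 - <<'E'
from h import *
s=manip.state();print(s['ee_pos'],s['ee_rot'],s['ft_force'])
im=manip.snapshot('wrist');cv2.imwrite('pics/w2.png',im[:,:,::-1])
im=manip.snapshot('side');cv2.imwrite('pics/s2.png',cv2.resize(im[120:320,90:350,::-1],None,fx=3,fy=3))
E
```

```text
[0.49119858 0.12398091 0.14119986] [1.79993508e+02 3.06797706e-03 1.08836735e+02] [0.75085404 0.78315321 0.12574148]
```

View pics/w2.png

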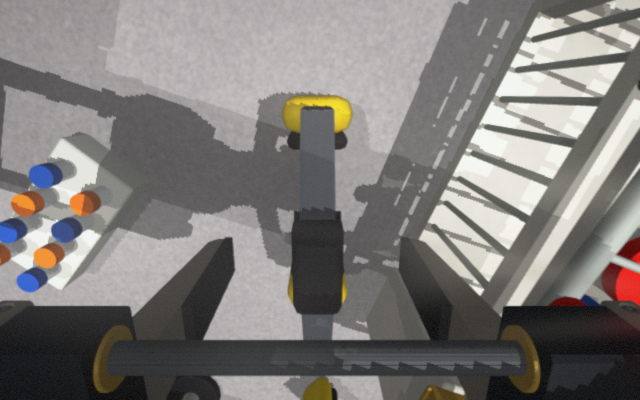

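View pics/s2.png

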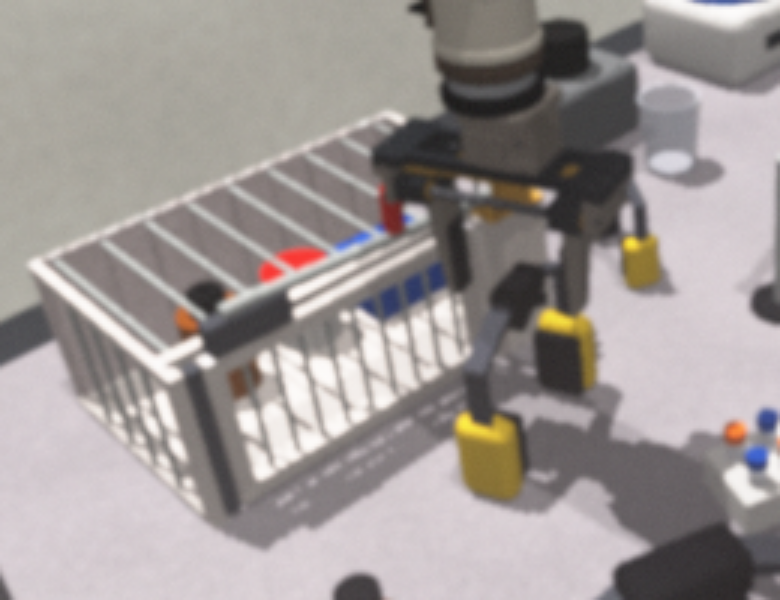

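The pad is centred between the fingers (wrist image, 317,262), so I'm closing the jaws.

>>> {"op": "jog_arm", "data": {"delta_pos": [[0, 0, 0], [0, 0, 0], [0, 0, 0], [0, 0, 0], [0, 0, 0], [0, 0, 0], [0, 0, 0], [0, 0, 0]], "rot": [[0, 0, 0], [0, 0, 0], [0, 0, 0], [0, 0, 0], [0, 0, 0], [0, 0, 0], [0, 0, 0], [0, 0, 0]], "jaw": 1}}

```text
t: 5.25
ee_pos: [0.4911, 0.1247, 0.1407]
ee_rot: [-180.0, -0.0, 108.9]
ft_force: [0.0, 0.8, -0.3]
opening: 0.0298
```

>>> {"op": "jog_arm", "data": {"delta_pos": [[0, 0, -5], [0, 0, -25], [0, 0, -60], [0, 0, -100], [0, 0, -140], [0, 0, -180], [0, 0, -205], [0, 0, -205]], "rot": [[0, 0, 0], [0, 0, 0], [0, 0, 0], [0, 0, 0], [0, 0, 0], [0, 0, 0], [0, 0, 0], [0, 0, 0]]}}

```text
t: 6.05
ee_pos: [0.4927, 0.1247, 0.3499]
ee_rot: [179.6, 0.1, 108.9]
ft_force: [0.5, 0.2, -3.3]
opening: 0.0257
```

```bash
python3 - <<'E'
from h import *
s=manip.state();print(s['ee_pos'],s['ee_rot'],s['ft_force'],s['opening'],s['q'])
im=manip.snapshot('wrist');cv2.imwrite('pics/w3.png',im[:,:,::-1])
im=manip.snapshot('side');cv2.imwrite('pics/s3.png',im[:,:,::-1])
print(tool([.465,-.283,.345],[180,0,13]))
E
```

```text
[0.49271907 0.1247418  0.3499426 ] [1.79577791e+02 1.36954757e-01 1.08911754e+02] [ 0.486851    0.17018297 -3.27332736] 0.025651736084266186 [ 5.60419395e-01 -4.42637424e+00  9.03324536e+01  2.94810683e-03
  9.36500651e+01 -1.83516397e+01]
(array([-3.773e+02, -1.565e+02, -3.000e-01]), array([-7.000e-02,  4.000e-02,  9.591e+01]))
```

View pics/w3.png

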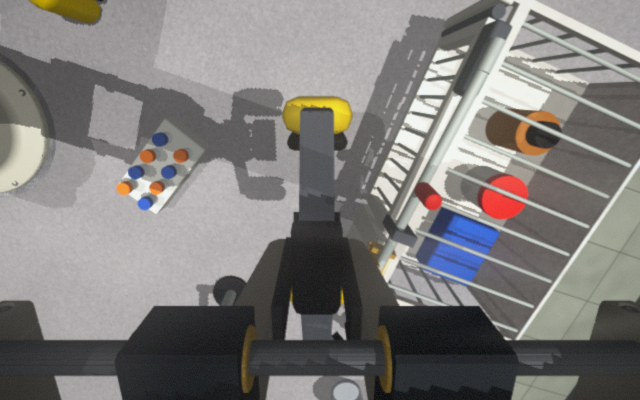

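View pics/s3.png

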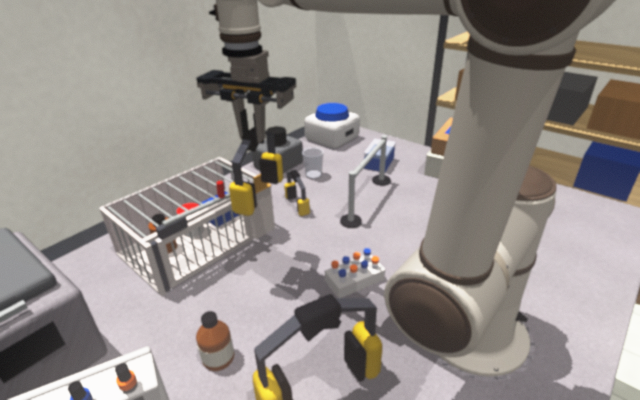

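>>> {"op": "jog_arm", "data": {"delta_pos": [[-20, -8, 0], [-50, -21, 0], [-85, -35, 0], [-120, -50, 0], [-155, -64, 0], [-190, -79, 0], [-225, -93, 0], [-260, -108, 0], [-295, -122, 0], [-325, -135, 0]], "rot": [[0, 0, 5], [0, 0, 13], [0, 0, 21], [0, 0, 29], [0, 0, 37], [0, 0, 45], [0, 0, 53], [0, 0, 61], [0, 0, 69], [0, 0, 77]]}}

```text
t: 7.15
ee_pos: [0.4673, -0.2277, 0.3422]
ee_rot: [-179.7, 0.1, 31.5]
ft_force: [-0.1, 0.1, -3.3]
opening: 0.0259
```

```bash
python3 - <<'E'
from h import *
s=manip.state();print(s['t'],s['opening'])
print(tool([.465,-.283,.345],[180,0,13]))
im=manip.snapshot('side')
for q in ['rail','rail_mid']:
    print(q,[(np.round(d['xyz'],4).tolist(),round(d['p'],2)) for d in manip.tip_of('side',q)])
im=manip.snapshot('wrist');cv2.imwrite('pics/w4.png',im[:,:,::-1])
for q in ['rail','rail_mid']:
    print(q,[(np.round(d['xyz'],4).tolist(),round(d['p'],2)) for d in manip.tip_of('wrist',q)])
E
```

```text
7.15 0.02589583924539165
(array([-30.9,  45.9,  -3. ]), array([-0.28,  0.16, 18.53]))
rail []
rail_mid []
rail []
rail_mid [([0.468, -0.2835, 0.1526], 0.65)]
```

View pics/w4.png

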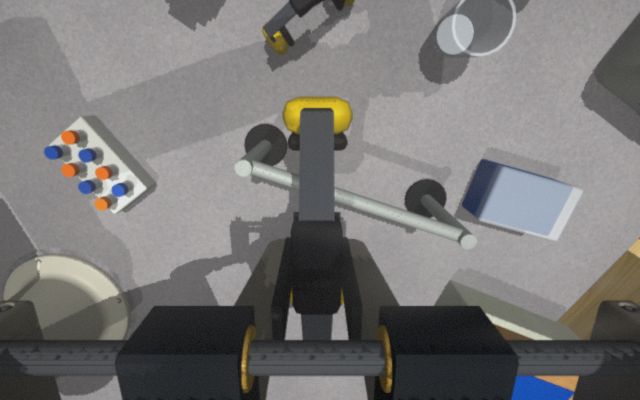

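```bash
python3 - <<'E'
from h import *
a=wray((244,168),.165);b=wray((468,240),.165);print(a,b,(a+b)/2,np.degrees(np.arctan2(*(b-a)[[1,0]])),np.linalg.norm(a-b))
E
```

```text
[ 0.43539096 -0.15481997  0.165     ] [ 0.49639786 -0.40729086  0.165     ] [ 0.46589441 -0.28105542  0.165     ] -76.41548652901345 0.2597371616837605
```

```bash
python3 - <<'E'
from h import *
print(tool([.466,-.282,.343],[180,0,13.3]))
E
```

```text
(array([-32.1,  46.8,   1. ]), array([-0.16,  0.06, 18.71]))
```

>>> {"op": "jog_arm", "data": {"delta_pos": [[-10, 15, 0], [-22, 33, 0], [-32, 47, 0], [-32, 47, 0], [-32, 47, 0], [-32, 47, 0]], "rot": [[0, 0, 6], [0, 0, 13], [0, 0, 18.7], [0, 0, 18.7], [0, 0, 18.7], [0, 0, 18.7]]}}

```text
t: 8.05
ee_pos: [0.4666, -0.282, 0.3457]
ee_rot: [-180.0, -0.0, 13.4]
ft_force: [0.2, 0.5, -3.4]
opening: 0.0256
```

```bash
python3 - <<'E'
from h import *
s=manip.state();print(s['t'],s['opening'],s['ee_pos'],s['ee_rot'])
print(tool([.466,-.282,.170],[180,0,13.3]))
im=manip.snapshot('wrist');cv2.imwrite('pics/w5.png',im[:,:,::-1])
im=manip.snapshot('top');cv2.imwrite('pics/t5.png',im[:,:,::-1])
E
```

```text
8.05 0.02558174198006748 [ 0.46664353 -0.28201194  0.34565416] [-1.79968410e+02 -8.12149151e-03  1.33820170e+01]
(array([-6.000e-01, -1.000e-01,  1.757e+02]), array([-0.03, -0.01,  0.08]))
```

View pics/w5.png

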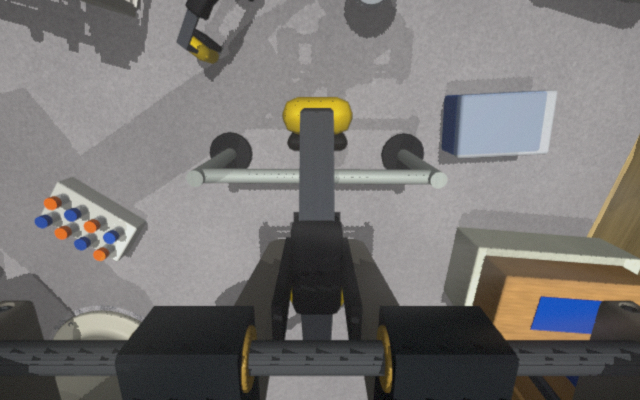

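The bar runs level at rows 176–180 in the wrist image and is square to the headset, so I'm lowering it.

>>> {"op": "jog_arm", "data": {"delta_pos": [[0, 0, 15], [0, 0, 45], [0, 0, 80], [0, 0, 115], [0, 0, 145], [0, 0, 162], [0, 0, 170], [0, 0, 174], [0, 0, 174], [0, 0, 174]], "rot": [[0, 0, 0], [0, 0, 0], [0, 0, 0], [0, 0, 0], [0, 0, 0], [0, 0, 0], [0, 0, 0], [0, 0, 0], [0, 0, 0], [0, 0, 0]]}}

```text
t: 9.15
ee_pos: [0.467, -0.2839, 0.1729]
ee_rot: [179.9, -0.1, 13.2]
ft_force: [0.0, 0.3, -2.5]
opening: 0.0256
```

```bash
python3 - <<'E'
from h import *
s=manip.state();print(s['t'],s['opening'],s['ee_pos'],s['ft_force'],s['wrist_torque'])
im=manip.snapshot('wrist');cv2.imwrite('pics/w6.png',im[:,:,::-1])
im=manip.snapshot('side');cv2.imwrite('pics/s6.png',cv2.resize(im[100:260,280:480,::-1],None,fx=3.5,fy=3.5))
E
```

```text
9.15 0.02559119810918966 [ 0.46697615 -0.2838765   0.17289998] [ 0.03998982  0.28443915 -2.49965183] [-0.03168956 -0.03914491 -0.00379698]
```

View pics/w6.png

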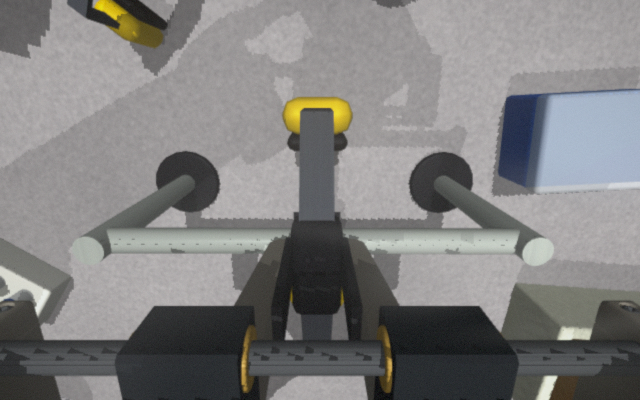

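View pics/s6.png

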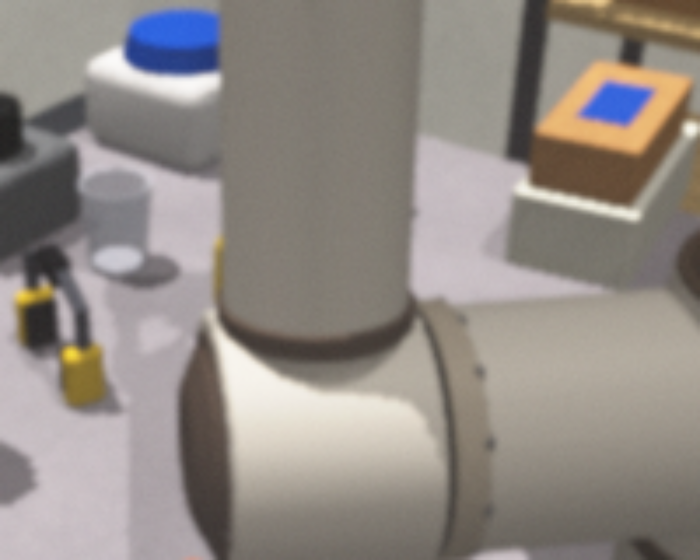

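```bash
python3 - <<'E'
from h import *
p,R=pose()
for uv,z in [((150,241),.155),((480,241),.155)]:
    print(R.inv().apply(wray(uv,z)-p)*1000)
for v in (214,312): 
  for z in (p[2]+.02,p[2]+.0): print(v,R.inv().apply(wray((318,v),z)-p)*1000)
E
```

```text
[  -1.29639772 -101.33850739   17.74086865]
[-1.4307066  98.9382041  18.13400627]
214 [ 29.68858297   0.28346969 -19.96258656]
214 [22.48784335  0.39188312  0.02872794]
312 [-24.41915509   0.37562875 -20.02967585]
312 [-38.78881332   0.49625266  -0.04725024]
```

>>> {"op": "jog_arm", "data": {"delta_pos": [[-1, 0, 3], [-1, 0, 5], [-1, 0, 7], [-1, 0, 8], [-1, 0, 8]], "rot": [[0, 0, 0], [0, 0, 0], [0, 0, 0], [0, 0, 0], [0, 0, 0]]}}

```text
t: 9.75
ee_pos: [0.4667, -0.2844, 0.1661]
ee_rot: [179.8, -0.2, 13.2]
ft_force: [-0.2, 2.4, 6.9]
opening: 0.0258
```

>>> {"op": "jog_arm", "data": {"delta_pos": [[0, 0, -1], [0, 0, -1], [0, 0, -1], [0, 0, -1], [0, 0, -1], [0, 0, -1]], "rot": [[0, 0, 0], [0, 0, 0], [0, 0, 0], [0, 0, 0], [0, 0, 0], [0, 0, 0]], "jaw": 0.2}}

```text
t: 10.35
ee_pos: [0.4653, -0.2836, 0.1645]
ee_rot: [-180.0, 0.0, 13.2]
ft_force: [0.7, 0.7, -1.1]
opening: 0.0715
```

```bash
python3 - <<'E'
from h import *
s=manip.state();print(s['t'],s['opening'],s['ee_pos'],s['ft_force'])
im=manip.snapshot('wrist');cv2.imwrite('pics/w7.png',im[:,:,::-1])
E
```

```text
10.35 0.07148406329267594 [ 0.46532014 -0.28355638  0.16454906] [ 0.70153717  0.6549879  -1.08954882]
```

View pics/w7.png

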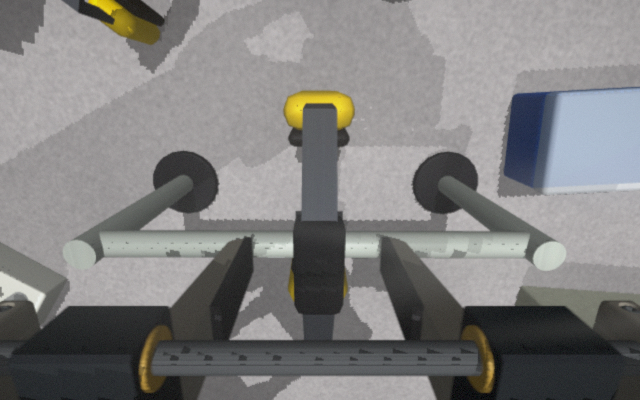

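>>> {"op": "jog_arm", "data": {"delta_pos": [[0, 0, -5], [0, 0, -20], [0, 0, -60], [0, 0, -100], [0, 0, -130], [0, 0, -130]], "rot": [[0, 0, 0], [0, 0, 0], [0, 0, 0], [0, 0, 0], [0, 0, 0], [0, 0, 0]]}}

```text
t: 11.0
ee_pos: [0.4675, -0.2854, 0.302]
ee_rot: [179.4, -0.4, 13.2]
ft_force: [-0.3, -0.0, 0.4]
opening: 0.0734
```

```bash
python3 - <<'E'
from h import *
s=manip.state();print(s['t'],s['opening'],s['ee_pos'],s['ft_force'])
im=manip.snapshot('wrist');cv2.imwrite('pics/w8.png',im[:,:,::-1])
print(tool([.603,.146,.300],[180,0,87]))
E
```

```text
11.0 0.07337304390299126 [ 0.46745925 -0.28544691  0.30200403] [-0.26143665 -0.04867681  0.3565526 ]
(array([ 231.3, -388.1,   -2.7]), array([ 4.200e-01,  3.000e-02, -7.379e+01]))
```

View pics/w8.png

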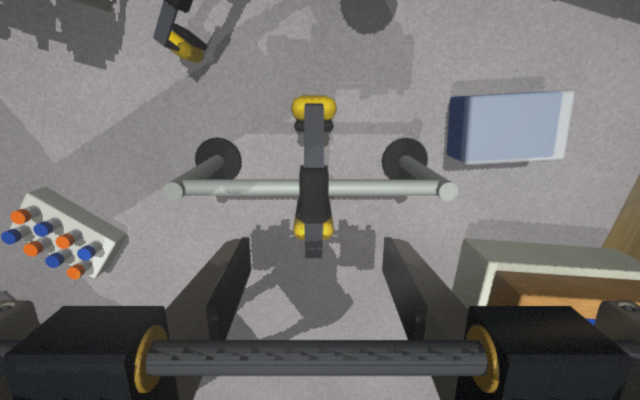

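The headset hangs on the bar, with one cup on each side at (314,105) and (313,230). Next is the knob.

>>> {"op": "jog_arm", "data": {"delta_pos": [[231, -388, -10], [231, -388, -10], [231, -388, -10], [231, -388, -10], [231, -388, -10], [231, -388, -10], [231, -388, -10], [231, -388, -10], [231, -388, -10], [231, -388, -10]], "rot": [[0, 0, -73.8], [0, 0, -73.8], [0, 0, -73.8], [0, 0, -73.8], [0, 0, -73.8], [0, 0, -73.8], [0, 0, -73.8], [0, 0, -73.8], [0, 0, -73.8], [0, 0, -73.8]]}}

```text
t: 12.05
ee_pos: [0.6012, 0.1523, 0.3027]
ee_rot: [-179.8, -0.1, 87.5]
ft_force: [-0.2, -0.3, -0.0]
opening: 0.0734
```

```bash
python3 - <<'E'
from h import *
s=manip.state();print(s['t'],s['opening'],s['ee_pos'],s['ee_rot'],s['ft_force'])
im=manip.snapshot('wrist');cv2.imwrite('pics/w9.png',im[:,:,::-1])
for q in ['knob','gate_hinge','gate_edge','nose','bolt','keeper']:
    print(q,[(np.round(d['xyz'],4).tolist(),round(d['p'],2)) for d in manip.tip_of('wrist',q)])
im=manip.snapshot('top');cv2.imwrite('pics/t9.png',im[:,:,::-1])
E
```

```text
12.05 0.07335692064165412 [0.60117479 0.1523186  0.30268741] [-1.79823953e+02 -9.68116904e-02  8.74640208e+01] [-0.2160199  -0.26231904 -0.00205923]
knob [([0.6079, 0.1469, 0.198], 0.81)]
gate_hinge []
gate_edge [([0.6026, 0.081, 0.148], 0.88)]
nose [([0.596, 0.0491, 0.1442], 0.66)]
bolt []
keeper [([0.5972, 0.0301, 0.1467], 0.79)]
```

View pics/w9.png

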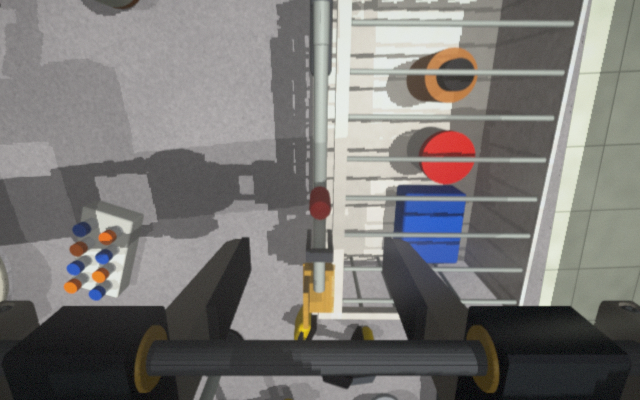

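```bash
python3 - <<'E'
from h import *
im=manip.snapshot('wrist');cv2.imwrite('pics/w9c.png',cv2.resize(im[0:330,270:370,::-1][150:330],None,fx=4,fy=3.3,interpolation=cv2.INTER_CUBIC))
print('top',wray((320,194),.218),'base',wray((319.5,217),.184))
a=wray((320.5,20),.178);b=wray((319.5,235),.17);print(a,b,np.degrees(np.arctan2(*(a-b)[[1,0]])))
s=manip.state();print(s['ee_pos'],s['ee_rot'])
E
```

```text
top [0.60436442 0.15464952 0.218     ] base [0.6026548  0.12268339 0.184     ]
[0.6118343  0.28594358 0.178     ] [0.60156663 0.09879017 0.17      ] 86.8597697029943
[0.60159706 0.14581644 0.30486778] [1.79992785e+02 2.68290710e-03 8.69048807e+01]
```

View pics/w9c.png

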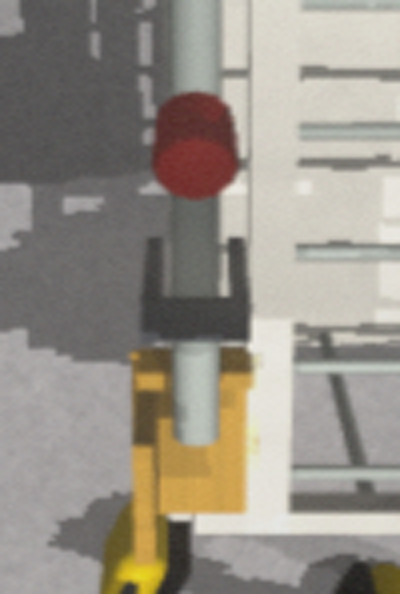

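```bash
python3 - <<'E'
from h import *
print('top',wray((318.8,201),.218),'mid',wray((319,191),.198))
a=wray((320.5,20),.178);b=wray((319,225),.17);print(a,b,np.degrees(np.arctan2(*(a-b)[[1,0]])))
s=manip.state();print(s['ee_pos'],s['ee_rot'])
print(tool([.604,.1455,.186],[180,0,87]))
E
```

```text
top [0.60311397 0.14888534 0.218     ] mid [0.60356524 0.15145271 0.198     ]
[0.6118343  0.28594358 0.178     ] [0.60161776 0.10928792 0.17      ] 86.69009431967432
[0.60159706 0.14581644 0.30486778] [1.79992785e+02 2.68290710e-03 8.69048807e+01]
(array([ -0.2,   2.4, 118.9]), array([ 0.01,  0.  , -0.1 ]))
```

>>> {"op": "jog_arm", "data": {"delta_pos": [[1, 2, 30], [1, 2, 65], [1, 2, 95], [1, 2, 110], [1, 2, 118], [1, 2, 118], [1, 2, 118]], "rot": [[0, 0, 0], [0, 0, 0], [0, 0, 0], [0, 0, 0], [0, 0, 0], [0, 0, 0], [0, 0, 0]]}}

```text
t: 13.2
ee_pos: [0.6048, 0.1478, 0.1885]
ee_rot: [179.8, -0.0, 87.0]
ft_force: [-0.7, -0.9, 0.4]
opening: 0.0735
```

```bash
python3 - <<'E'
from h import *
s=manip.state();print(s['t'],s['opening'],s['ee_pos'],s['ee_rot'],s['ft_force'])
im=manip.snapshot('wrist');cv2.imwrite('pics/w10.png',im[:,:,::-1])
im=manip.snapshot('side');cv2.imwrite('pics/s10.png',cv2.resize(im[100:300,90:350,::-1],None,fx=3,fy=3))
print([(np.round(d['xyz'],4).tolist(),round(d['p'],2)) for d in manip.tip_of('side','knob')])
p,R=pose()
print(wray((318.8,201),.218))
E
```

```text
13.2 0.07352868470457707 [0.60475107 0.14776147 0.18850725] [ 1.79838253e+02 -1.68598661e-02  8.69947280e+01] [-0.67376013 -0.89955829  0.44900861]
[([0.604, 0.1465, 0.202], 0.72)]
[0.60708725 0.18792549 0.218     ]
```

View pics/w10.png

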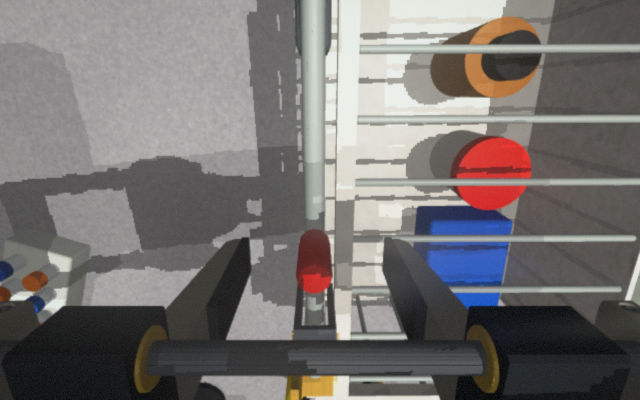

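View pics/s10.png

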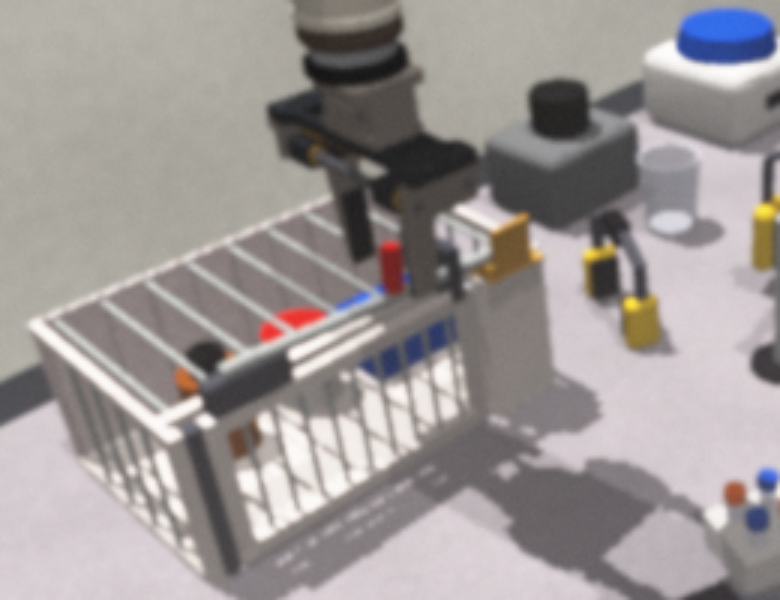

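```bash
python3 - <<'E'
from h import *
p,R=pose();print(wray((314,277),.218),R.inv().apply(wray((314,277),.218)-p)*1000, R.inv().apply(wray((314,245),.184)-p)*1000,p)
E
```

```text
[0.60296443 0.15057581 0.218     ] [  2.5935816   -1.76208724 -29.5312721 ] [ 3.19697423 -1.97378603  4.46844242] [0.60467498 0.14789836 0.18847318]
```

>>> {"op": "jog_arm", "data": {"delta_pos": [[1, -1, 1], [2, -2, 1], [2, -2, 1], [2, -2, 1], [2, -2, 1], [2, -2, 1], [2, -2, 1], [2, -2, 1], [2, -2, 1], [2, -2, 1]], "rot": [[0, 0, 0], [0, 0, 0], [0, 0, 0], [0, 0, 0], [0, 0, 0], [0, 0, 0], [0, 0, 0], [0, 0, 0], [0, 0, 0], [0, 0, 0]], "jaw": 1}}

```text
t: 14.35
ee_pos: [0.6021, 0.1498, 0.1858]
ee_rot: [180.0, 0.0, 87.0]
ft_force: [2.1, -0.9, 0.2]
opening: 0.0171
```

```bash
python3 - <<'E'
from h import *
s=manip.state();print(s['t'],s['opening'],s['ee_pos'],s['ee_rot'],s['ft_force'],s['wrist_torque'])
# lift/draw plan: leaf frame from tool yaw 86.8
p,R=pose()
ly=np.radians(86.8);Y=np.array([np.cos(ly),np.sin(ly),0]);X=np.array([np.sin(ly),-np.cos(ly),0]);Z=np.array([0,0,1.])
print('pinch',p+R.apply([0,0,manip.pinch_z]))
g=p+R.apply([0,0,manip.pinch_z])
piv=g.copy(); piv=piv+Y*0.141; piv[2]=.178
for phi,d in [(1,0),(2,0),(3,0),(4,0),(5,0),(5.5,0),(5.5,.005),(5.5,.03),(5.5,.045)]:
    Q=Ro.from_rotvec(-np.radians(phi)*X)
    tp=piv+Q.apply(p-piv)+Y*d; 
    print(phi,d,np.round(R.inv().apply(tp-p)*1000,1),np.round((R.inv()*Q*R).as_rotvec(degrees=True),2))
E
```

```text
14.35 0.01711294324666899 [0.60211725 0.14984101 0.18584325] [1.79956663e+02 9.70746988e-04 8.70011318e+01] [ 2.06567686 -0.94837359  0.21190602] [-0.05502316 -0.37494702  0.00809344]
pinch [0.60210314 0.14984207 0.20454324]
1 0 [ 0.2  0.  -2.5] [ 0. -1. -0.]
2 0 [ 0.4  0.  -4.9] [ 0.01 -2.   -0.  ]
3 0 [ 0.6  0.  -7.4] [ 0.01 -3.   -0.  ]
4 0 [ 0.9  0.  -9.8] [ 0.01 -4.   -0.  ]
5 0 [  1.2   0.  -12.3] [ 0.02 -5.   -0.  ]
5.5 0 [  1.4   0.  -13.5] [ 0.02 -5.5  -0.  ]
5.5 0.005 [  6.4   0.  -13.5] [ 0.02 -5.5  -0.  ]
5.5 0.03 [ 31.4   0.1 -13.5] [ 0.02 -5.5  -0.  ]
5.5 0.045 [ 46.4   0.2 -13.5] [ 0.02 -5.5  -0.  ]
```

Knob gripped, with an opening of 17 mm. Lifting it along the arc about its pivot.

>>> {"op": "jog_arm", "data": {"delta_pos": [[0.2, 0, -2.5], [0.4, 0, -5], [0.6, 0, -7.4], [0.9, 0, -9.8], [1.2, 0, -12.3], [1.4, 0, -13.5], [1.4, 0, -13.5], [1.4, 0, -13.5]], "rot": [[0, -1, 0], [0, -2, 0], [0, -3, 0], [0, -4, 0], [0, -5, 0], [0, -5.5, 0], [0, -5.5, 0], [0, -5.5, 0]]}}

```text
t: 15.15
ee_pos: [0.6019, 0.1516, 0.1991]
ee_rot: [-180.0, 5.5, 87.0]
ft_force: [2.4, 0.4, -1.3]
opening: 0.0171
```

```bash
python3 - <<'E'
from h import *
s=manip.state();print(s['t'],s['opening'],s['ee_pos'],s['ee_rot'],s['ft_force'],s['wrist_torque'])
im=manip.snapshot('wrist');cv2.imwrite('pics/w11.png',im[:,:,::-1])
im=manip.snapshot('side');cv2.imwrite('pics/s11.png',cv2.resize(im[120:270,180:330,::-1],None,fx=4,fy=4))
print([(np.round(d['xyz'],4).tolist(),round(d['p'],2)) for d in manip.tip_of('side','nose')])
E
```

```text
15.15 0.017051408914266906 [0.60186962 0.15161946 0.19908451] [-179.99732633    5.4674249    87.01597486] [ 2.36973031  0.41934316 -1.34021354] [ 7.32584128e-02 -5.79869417e-01  7.78167934e-06]
[([0.5979, 0.0462, 0.1725], 0.83)]
```

View pics/s11.png

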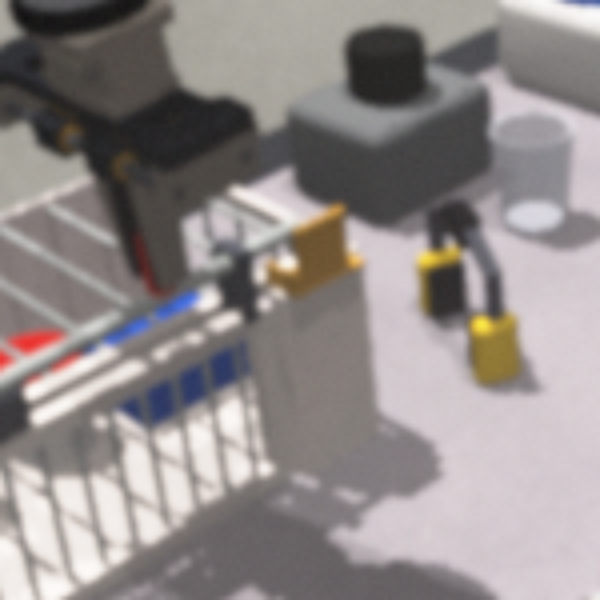

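View pics/w11.png

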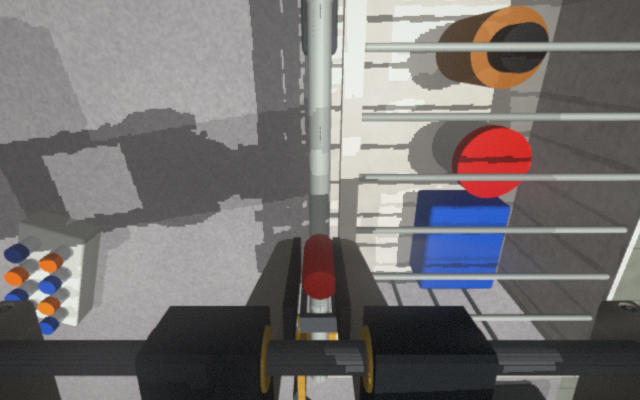

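```bash
python3 - <<'E'
from h import *
p,R=pose();ly=np.radians(86.8);Y=np.array([np.cos(ly),np.sin(ly),0])
for d in (10,20,45):print(np.round(R.inv().apply(Y)*d,2))
E
```

```text
[ 9.95  0.04 -0.95]
[19.91  0.07 -1.9 ]
[44.8   0.16 -4.27]
```

>>> {"op": "jog_arm", "data": {"delta_pos": [[2, 0, -0.2], [4, 0, -0.4], [6, 0, -0.6], [8, 0, -0.8], [10, 0, -1], [12, 0, -1.1]], "rot": [[0, 0, 0], [0, 0, 0], [0, 0, 0], [0, 0, 0], [0, 0, 0], [0, 0, 0]]}}

```text
t: 15.9
ee_pos: [0.6025, 0.1635, 0.1992]
ee_rot: [180.0, 5.5, 87.0]
ft_force: [1.6, -0.6, -0.8]
opening: 0.0172
```

Force stays at about 1–2 N, so nothing is catching. Drawing on to 45 mm.

>>> {"op": "jog_arm", "data": {"delta_pos": [[4, 0, -0.4], [8, 0, -0.8], [12, 0, -1.1], [16, 0, -1.5], [20, 0, -1.9], [24, 0, -2.3], [28, 0, -2.7], [31, 0, -3], [33, 0, -3.2], [33, 0, -3.2]], "rot": [[0, 0, 0], [0, 0, 0], [0, 0, 0], [0, 0, 0], [0, 0, 0], [0, 0, 0], [0, 0, 0], [0, 0, 0], [0, 0, 0], [0, 0, 0]]}}

```text
t: 16.9
ee_pos: [0.6042, 0.197, 0.1991]
ee_rot: [-180.0, 5.5, 87.0]
ft_force: [3.0, 0.4, -1.5]
opening: 0.0176
```

```bash
python3 - <<'E'
from h import *
s=manip.state();print(s['t'],s['opening'],s['ee_pos'],s['ee_rot'],s['ft_force'],s['wrist_torque'])
im=manip.snapshot('side');cv2.imwrite('pics/s12.png',cv2.resize(im[120:270,130:330,::-1],None,fx=4,fy=4))
for q in ['nose','gate_hinge','gate_edge','leaf','bolt']:print(q,[(np.round(d['xyz'],4).tolist(),round(d['p'],2)) for d in manip.tip_of('side',q)])
im=manip.snapshot('top')
for q in ['nose','gate_hinge','gate_edge','leaf','bolt']:print(q,[(np.round(d['xyz'],4).tolist(),round(d['p'],2)) for d in manip.tip_of('top',q)])
E
```

```text
16.9 0.017623492597000818 [0.60421453 0.19699464 0.19909677] [-179.99777587    5.46488455   87.02504532] [ 2.97446125  0.38686033 -1.46343724] [ 0.10123933 -0.53003617  0.0752828 ]
nose [([0.598, 0.095, 0.1674], 0.86)]
gate_hinge [([0.6123, 0.3378, 0.1459], 0.56)]
gate_edge [([0.602, 0.0777, 0.145], 0.73), ([0.6039, 0.1965, 0.2121], 0.68)]
leaf [([0.6147, 0.3382, -0.0005], 0.57)]
bolt [([0.6089, 0.3357, 0.1808], 0.61)]
nose [([0.5974, 0.0921, 0.1675], 0.55)]
gate_hinge [([0.6129, 0.3385, 0.1467], 0.56)]
gate_edge [([0.5968, 0.0814, 0.1463], 0.75)]
leaf [([0.6123, 0.335, 0.0018], 0.76)]
bolt [([0.6082, 0.337, 0.1759], 0.8), ([0.5646, -0.5081, 0.0029], 0.47)]
```

View pics/s12.png

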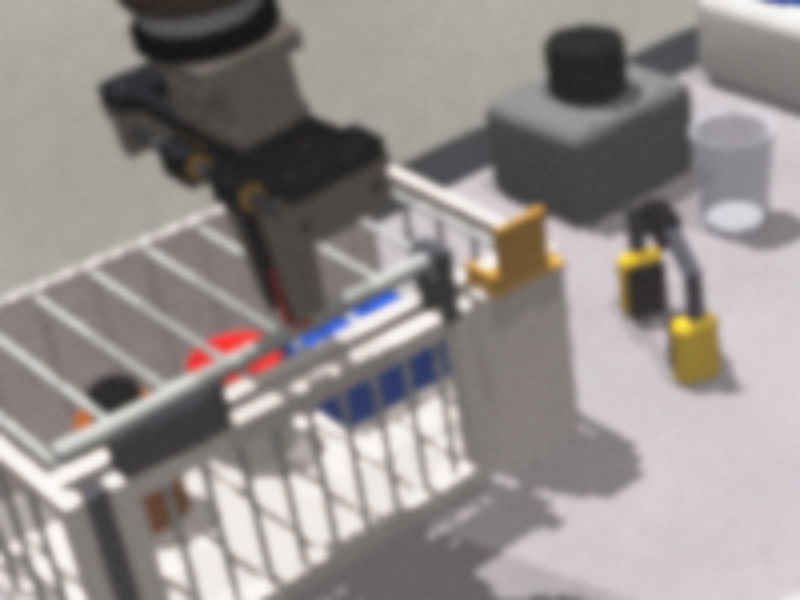

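```bash
cat > swing.py <<'E'
from h import *
import sys
p,R=pose();h=np.array([.6125,.3370,0])
for th in map(float,sys.argv[1:]):
    Q=Ro.from_euler('z',-th,degrees=True);tp=h+Q.apply(p-h)
    print(th,np.round(R.inv().apply(tp-p)*1000,1),np.round((R.inv()*Q*R).as_rotvec(degrees=True),2))
E
python3 swing.py 1 2.5 4 6 8 11 14 17 20 22.4
```

```text
1.0 [ 0.  -2.5 -0. ] [0.1 0.  1. ]
2.5 [ 0.2 -6.1 -0. ] [0.24 0.   2.49]
4.0 [ 0.4 -9.8 -0. ] [0.38 0.   3.98]
6.0 [  0.9 -14.7  -0.1] [0.57 0.   5.97]
8.0 [  1.5 -19.6  -0.1] [0.77 0.   7.96]
11.0 [  2.8 -26.8  -0.3] [ 1.05  0.   10.95]
14.0 [  4.4 -34.   -0.4] [ 1.34  0.   13.94]
17.0 [  6.4 -41.1  -0.6] [ 1.63  0.   16.92]
20.0 [  8.8 -48.1  -0.8] [ 1.91  0.   19.91]
22.4 [ 10.9 -53.6  -1. ] [ 2.14  0.   22.3 ]
```

>>> {"op": "jog_arm", "data": {"delta_pos": [[0, -1.2, 0], [0, -2.5, 0], [0.1, -4.3, 0], [0.2, -6.1, 0], [0.4, -9.8, 0], [0.9, -14.7, -0.1], [0.9, -14.7, -0.1]], "rot": [[0, 0, 0.5], [0.1, 0, 1], [0.2, 0, 1.7], [0.2, 0, 2.5], [0.4, 0, 4], [0.6, 0, 6], [0.6, 0, 6]]}}

```text
t: 18.2
ee_pos: [0.5891, 0.1981, 0.1992]
ee_rot: [-180.0, 5.5, 80.9]
ft_force: [3.6, 0.5, -1.6]
opening: 0.0172
```

```bash
python3 - <<'E'
from h import *
s=manip.state();print(s['t'],s['opening'],s['ee_pos'],s['ee_rot'],s['ft_force'],s['wrist_torque'])
im=manip.snapshot('top');cv2.imwrite('pics/t13.png',im[60:260,150:400,::-1])
for q in ['gate_hinge','gate_edge']:print(q,[(np.round(d['xyz'],4).tolist(),round(d['p'],2)) for d in manip.tip_of('top',q)])
E
python3 swing.py 2 5 8 11 14 16.4
```

```text
18.2 0.017190259749129043 [0.58909505 0.19808311 0.19924923] [-179.95587394    5.52384975   80.9273834 ] [ 3.61484528  0.50814322 -1.59654653] [ 0.06030753 -0.76030915  0.06093296]
gate_hinge [([0.6112, 0.337, 0.1485], 0.71)]
gate_edge [([0.5727, 0.0782, 0.1463], 0.95)]
2.0 [ 0.1 -4.9 -0. ] [0.19 0.   1.99]
5.0 [  0.6 -12.3  -0.1] [0.48 0.   4.98]
8.0 [  1.5 -19.6  -0.1] [0.77 0.   7.96]
11.0 [  2.7 -26.9  -0.3] [ 1.06  0.   10.95]
14.0 [  4.3 -34.1  -0.4] [ 1.34  0.   13.94]
16.4 [  5.9 -39.7  -0.6] [ 1.57  0.   16.32]
```

The gate is moving with the knob: the edge is about 27 mm open and the force 3.6 N. Continuing.

>>> {"op": "jog_arm", "data": {"delta_pos": [[0.1, -4.9, 0], [0.6, -12.3, -0.1], [1.5, -19.6, -0.1], [2.7, -26.9, -0.3], [4.3, -34.1, -0.4], [5.9, -39.7, -0.6], [5.9, -39.7, -0.6], [5.9, -39.7, -0.6]], "rot": [[0.2, 0, 2], [0.5, 0, 5], [0.8, 0, 8], [1.1, 0, 10.9], [1.3, 0, 13.9], [1.6, 0, 16.3], [1.6, 0, 16.3], [1.6, 0, 16.3]]}}

```text
t: 19.15
ee_pos: [0.5519, 0.2097, 0.1994]
ee_rot: [180.0, 5.5, 64.7]
ft_force: [3.6, -1.5, -1.4]
opening: 0.0169
```

```bash
python3 - <<'E'
from h import *
s=manip.state();print(s['t'],s['opening'],s['ee_pos'],s['ee_rot'],s['ft_force'],s['wrist_torque'])
for c in ['top','side']:
    im=manip.snapshot(c);cv2.imwrite(f'pics/{c}14.png',im[:,:,::-1])
    for q in ['gate_hinge','gate_edge','headset_crown','tip_box','amber_bottle','beaker']:print(q,[(np.round(d['xyz'],4).tolist(),round(d['p'],2)) for d in manip.tip_of(c,q)])
E
```

```text
19.15 0.016935308026430628 [0.55187894 0.20971638 0.19939803] [179.98188862   5.5295734   64.65791156] [ 3.61228529 -1.46830889 -1.38618503] [-0.26543102 -0.78014405  0.11147497]
gate_hinge []
gate_edge [([0.5085, 0.0998, 0.1442], 0.77)]
headset_crown [([0.4655, -0.2891, 0.155], 0.92), ([0.6151, -0.1184, 0.0986], 0.79)]
tip_box [([0.5661, -0.507, 0.0022], 0.88)]
amber_bottle [([0.5665, -0.5103, -0.0009], 0.2)]
beaker [([0.7029, -0.2981, 0.0004], 0.66), ([0.4639, -0.2819, 0.0012], 0.3)]
gate_hinge [([0.6129, 0.335, 0.1456], 0.92)]
gate_edge [([0.5107, 0.1005, 0.146], 0.63)]
headset_crown [([0.1653, 0.3044, 0.1875], 0.6), ([0.6191, -0.1225, 0.1022], 0.6), ([0.4635, -0.2851, 0.1565], 0.57), ([0.4626, -0.2788, 0.1451], 0.17)]
tip_box [([0.5649, -0.5086, 0.0008], 0.94)]
amber_bottle [([0.3703, 0.3782, -0.0023], 0.67), ([0.5055, 0.103, 0.1452], 0.42)]
beaker [([0.6997, -0.3024, 0.0035], 0.92)]
```

View pics/top14.png

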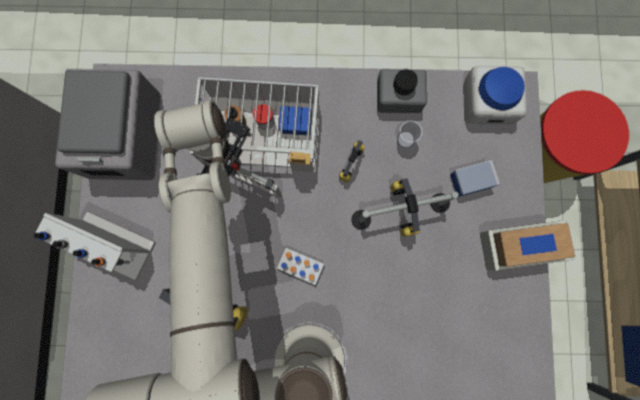

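View pics/side14.png

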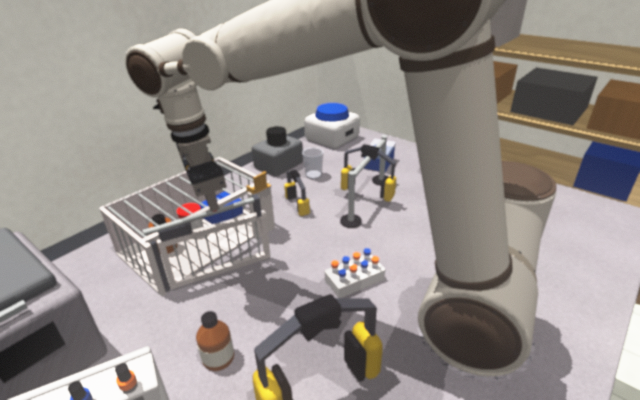

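>>> {"op": "jog_arm", "data": {"delta_pos": [[0, -1, 0], [0, -1.9, 0], [0, -1.9, 0], [0, -1.9, 0], [0, -1.9, 0]], "rot": [[0, 0, 0.4], [0.1, 0, 0.8], [0.1, 0, 0.8], [0.1, 0, 0.8], [0.1, 0, 0.8]]}}

```text
t: 20.35
ee_pos: [0.5496, 0.211, 0.1992]
ee_rot: [-179.9, 5.5, 63.8]
ft_force: [2.3, -2.3, -1.4]
opening: 0.0172
```

```bash
python3 - <<'E'
from h import *
s=manip.state();print(s['t'],s['opening'],s['ee_pos'],s['ee_rot'],s['ft_force'])
c0=np.array([.5995,.078])
for c in ['top','side']:
    im=manip.snapshot(c);cv2.imwrite(f'pics/{c}15.png',cv2.resize(im[130:260,180:320] if c=='side' else im[60:250,180:460],None,fx=2.8,fy=2.8)[:,:,::-1])
    for d in manip.tip_of(c,'gate_edge'):print(c,d['xyz'],d['p'],np.linalg.norm(np.array(d['xyz'])[:2]-c0))
E
```

```text
20.35 0.017242216320089692 [0.5495833  0.21104825 0.19922867] [-179.92363761    5.51452928   63.80647943] [ 2.28682563 -2.25681716 -1.4161221 ]
top [0.5024, 0.1015, 0.1445] 0.7 0.0999032532002838
top [0.4665, -0.2878, 0.1603] 0.57 0.3892282620776657
side [0.5034, 0.1036, 0.1445] 0.97 0.09945134488783958
```

View pics/top15.png

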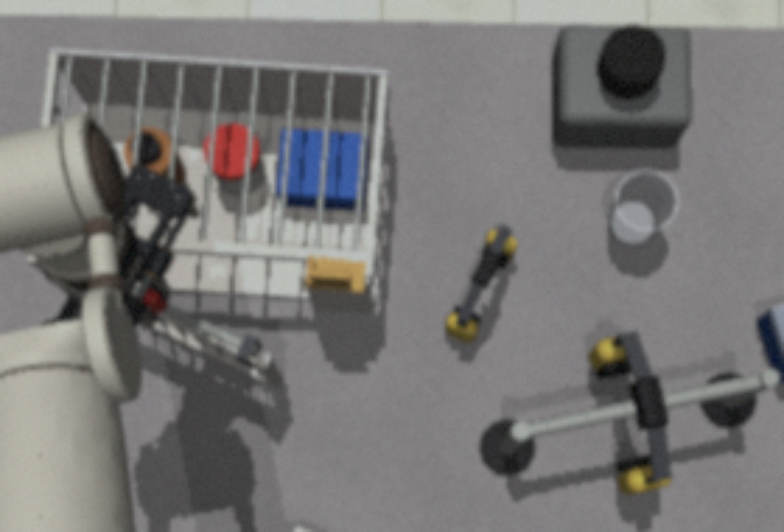

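The free edge is about 100 mm open and held, and the headset hangs astride the bar. Handing in.

```bash
python3 -c "
from plant import manip
print(manip.finish_job())"
```

```text
the job is handed in; nothing more can be done
None
```

I hung the middle-sized ear defenders over the rail and let go of them. The gate is unbolted and swung open, and the arm still holds it by the red knob. I handed the job in just after t = 20.4 s of the 54 s allowed.

- **Headset:** the last top and wrist pictures show it hanging on the bar, one cup on each side, near the middle of the rail.
- **Bolt:** I lifted the knob about 13 mm and drew the bolt about 45 mm. The force at the wrist stayed within about 3.5 N, with no sign of the nose catching on the keeper.
- **Gate:** measured from the shut position, the free edge stands about 100 mm open (top camera 99.9 mm, side camera 99.5 mm). Before a last 1.9 mm nudge the cameras read about 93 mm while the arm's own position suggested about 98 mm. The final opening may therefore be a few millimetres over 100 mm.
- **Bystanders:** the tip box, amber bottle and beaker were still within about 5 mm of where they were first found, which is about the accuracy of the detections. That check came just before the final nudge. The top camera could not find the bottle then, so the bottle rests on the side camera alone.

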